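# Open the charging hatch of an e-bike battery

## Task

Get the e-bike battery on the bench ready for its charger with fingertip presses alone, gripping, lifting or shifting nothing: first switch the pack off by pressing the raised end of its power rocker until it clicks over. Then press the ribbed edge of the charging hatch right in once and let go, so that its push-push latch releases and the hatch springs open. Do not push the open hatch back, and watch for two seconds that it stays open before you finish.

Things in the scene. Friction and masses are not known exactly. Their poses are not given: they have to be found in the camera images.
- battery_pack: E-bike battery pack, dark box 352 (its y) x 96 (x) x 86 mm (z), 2.4 kg, loose on its rubber feet, working face up. Origin: centre of its underside, z up. The -y end has a grey head unit with the charging hatch; near the +y end is a fixed, screwed-down service cover (four screw heads, no ribs) with a small hex key lying on it.
- rocker_high_end (a point): Press here: top of the raised end of the power rocker, 12 mm from its pivot toward the pack's +y end, 7 mm above the pack's top face. Black V-shaped cap, 26 (pack x) x 36 mm (pack y), mid-pack (pivot 2 mm from the centre). Pressed over, this point goes down about 4 mm; it takes about 3 N, and past half-way it snaps over by itself.
- power_rocker (a joint): Angle of the power rocker, rad: 0 = on (end toward the hatch down, end away from the hatch up), 0.34 = off (tipped over, end stop). It stays at either end.
- hatch_press_pad (a point): Press here: top face of the charging hatch, flush with the pack's top, amid its four thin black ribs, 11 mm in from the free edge, 54 mm from the hinge. The hatch is a grey plate 63 (pack x) x 59 mm (pack y), hinged along its +x edge, free edge toward the pack's -x side. The point moves with the hatch.
- hatch (a joint): Angle of the hatch, rad: 0 = shut, latched; 1.75 = fully open, 10 degrees past upright; -0.085 = pressed right in (pad 4.6 mm below flush, end stop). Press the pad with 4 to 6 N past -0.06 to unlatch; as the finger lifts, a spring opens the hatch, brushing the finger (under 4 N): lift straight up 100 mm or more. Pressed shut and in again, it latches.
- hex_key_4: Bystander, not to be touched: small hex key, 72 x 28 x 4 mm, lying on the pack's service cover. Origin: centre of its underside.
- pedal: Bystander, not to be touched: platform pedal, 120 x 82 x 22 mm, on the bench. Origin: centre of its underside.
- grease_pot: Bystander, not to be touched: round grease pot with a green lid, 68 mm across, 48 mm high, on the bench. Origin: centre of its underside.
- oil_bottle: Bystander, not to be touched: small red oil bottle, 42 mm across, 139 mm high, on the bench. Origin: centre of its underside.
- tape_measure: Bystander, not to be touched: yellow tape measure, 82 x 35 x 63 mm, on the bench. Origin: centre of its underside.
- wrench_10: Bystander, not to be touched: small combination wrench, 146 x 22 x 7 mm, on the bench. Origin: centre of its underside.

How it is judged:
By the outcome, as a careful person would: the job done as asked, in the order asked, and still so for the second after the job is handed in, with the robot touching nothing.
It also fails if it takes over 38 s, if anything falls off the work surface, if the arm or the gripper's body presses on something with over 40 N, if the wrist force passes 120 N, or if a joint passes its speed limit or range.

## Robot

A 7-joint arm with a two-finger parallel gripper is mounted at the origin on a cart in front of the work surface, level with it; the furniture and walls round the work are solid. World frame = base frame: x ahead of the robot, y to its left, z up, the work surface at z = 0. Lengths are in m, angles in rad, forces in N, time in s.
With the tool pointing down it reaches from about 0.4 to 0.875 m from the base axis. Payload 19.3 kg.
Tool frame: the origin (TCP) lies between the finger pads; the fingertips stand bot.tip_reach ahead of it and the grasp point (between the pads) lies 5 mm behind it (bot.tip_reach is the distance from the TCP to the fingertips, in m); z points along the fingers, y is the line along which they close (so a half turn about z gives the same grasp; the last joint's range is limited). The gripper opens to 85 mm and grips with 20 to 120 N. Pads are 22 mm wide; open, the fingers measure 114 mm over their backs; the gripper's body (76 mm by 85 mm) begins 54 mm behind the grasp point. The pads swing forward as they close: fully open they stand 13 mm farther back than shut.
Start: joints at [1.24, 0.521, -0.036, 1.599, 0.021, 1.021, -0.113], TCP at [0.161, -0.604, 0.245] pointing down, gripper open.
Joint ranges: [-2.91, 2.91], [-0.3, 2.13], [-1.5, 1.42], [0.17, 2.43], [-1.26, 4.41], [0.16, 1.93], [-2.52, 2.52]. Speed limits (rad/s): [1.89, 1.89, 2.39, 2.39, 3.01, 3.01, 3.01].

## Interface

Orientations are given as a rotation vector (axis times angle).
In Python, from rig import bot gives the robot as it stands.
- The arm moves only by the tool servo_tool, never from a script. Its argument "rows" is a list of rows, each a list of 6 numbers: the shift along the tool's x, y, z as a fraction of full scale, then the turn, a rotation vector about the tool's x, y, z as a fraction of full scale. In form: [[x, y, z, ax, ay, az], ...]. A call has 1 to 20 rows; each row shifts and turns the commanded pose from where the row before left it, along the tool's axes as they then stand; what a row does not reach is not made up. Full scale, the value 1, is 40 cm for a shift and 90 degrees for a turn. A row lasts 1/12 s, in which the tool goes at most 41.7 mm and 7.16 degrees, less where a joint would pass 70% of its speed; a pose out of reach is approached as far as the arm can. A call with a number of a shift or a turn outside -1 to 1 is refused whole. A call with a gripper value outside its range is refused whole. "fingers" is the finger opening in mm, from 0 to 85.4, set as the call begins (left out, the last holds). The fingers move at their own pace and stop on an object; "squeeze" is the grip in N (left out, the last holds). Time passes only in rows, so rows that do not move let the fingers close. It gives the time, the measured TCP pose, the force, the opening and the grip force at its end, in the units of the state.
- bot.read_state(): the state, without advancing time (a new reading comes with each control period).
- bot.grab_frame(name): name is "scene" or "top" or "wrist"; returns the picture (400x640x3 uint8, red, green, blue); there is no depth.
- bot.camera_info(name): a dict with "camera_matrix" (3x3 intrinsics, pixels), "cam_to_world" (4x4, takes a point from camera to world coordinates). Camera axes: x right, y up, looking along -z (the intrinsics and any distortion apply to the point x, -y, -z); pixel columns grow to the right and rows downward; lengths in m; the calibration is good to about 2 mm. A picture is of the moment at which its call begins: read the wrist's pose just before it. camera_info takes no time and is no camera call; for the wrist camera it gives the pose at the moment of the call.
- bot.close_job(): hands the job in; it is judged then, once.
The state is a dict: "time": time; "joints": joint angles; "joint_vel": joint speeds; "joint_torque": joint torques, N m; "position": TCP position; "ee_rot": TCP orientation; "force": force on the tool from outside, world axes, zero at the start; "torque": the same for the moment, N m; "gripper_width": finger opening in m; "grasp_force": force on a finger pad.
Only numpy, scipy, OpenCV 4.12 (cv2) and the standard library are available. Lean on these libraries where they do the work, as an engineer would, in place of code of your own. Each camera call takes 0.05 s, during which the arm holds its last target. There are 200 camera calls.

## Working session

There is one attempt and no reset: what is moved stays moved. The work goes in short steps, Python scripts to look and compute and a tool call to move; the robot and the scene stay as the last step left them, time stands still between calls to the robot, and variables do not carry over. Pictures are saved under pics/ and viewed, at most 10 in all, crops included, and the job is handed in when it is done.

Besides the shell and the picture viewer there is one more tool, called as name(argument=value, ...), one argument or row to a line, values as JSON. servo_tool: Moves the arm, as the interface text tells. Shift numbers are shares of 40 cm and turn numbers shares of 90 degrees, none past 1 either way. Its arguments: {"type":"object","properties":{"rows":{"type":"array"},"fingers":{"type":"number"},"squeeze":{"type":"number"}},"required":["rows"]}

```bash
mkdir -p pics
python3 - <<'E'
from rig import bot
import cv2,numpy as np
s=bot.read_state();print(s['time'],s['position'],s['ee_rot'],s['gripper_width'],bot.tip_reach)
for n in('top','scene'):
    i=bot.camera_info(n);print(np.round(i['camera_matrix'],1).tolist(),np.round(i['cam_to_world'],3).tolist(),[k for k in i])
    cv2.imwrite(f'pics/{n}0.png',bot.grab_frame(n)[:,:,::-1])
E
```

```text
0.0 [ 0.16103667 -0.60356753  0.24470764] [-3.11377741e+00 -4.08312673e-01  3.65990426e-04] 0.08555688111182384 0.014
[[411.9, 0.0, 320.4], [0.0, 411.9, 196.2], [0.0, 0.0, 1.0]] [[0.018, 0.98, -0.198, 0.362], [-1.0, 0.013, -0.023, 0.039], [-0.02, 0.198, 0.98, 1.095], [0.0, 0.0, 0.0, 1.0]] ['camera_matrix', 'cam_to_world']
[[412.4, 0.0, 321.4], [0.0, 412.4, 203.3], [0.0, 0.0, 1.0]] [[-0.824, 0.244, -0.512, -0.102], [-0.567, -0.345, 0.748, 0.975], [0.006, 0.906, 0.423, 0.604], [0.0, 0.0, 0.0, 1.0]] ['camera_matrix', 'cam_to_world']
```

View pics/top0.png

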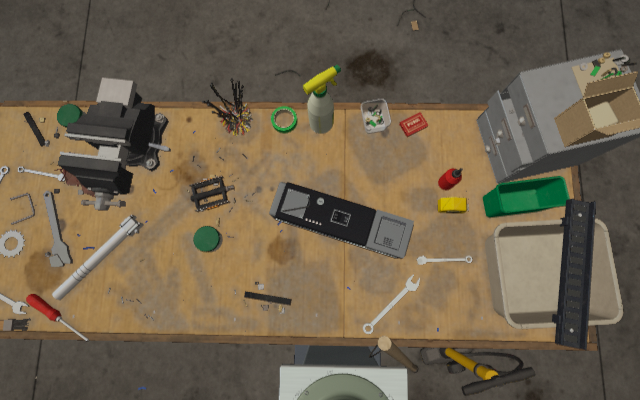

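View pics/scene0.png

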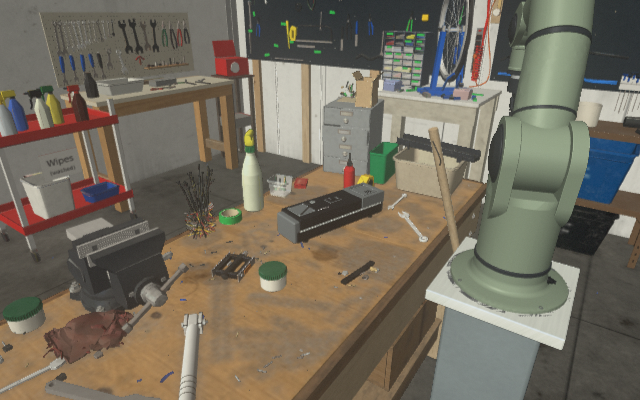

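The top view shows the pack running from (272,185) to (410,250), with the grey head to the right (hatch near (390,233)) and the rocker near (341,217). The pot, pedal, bottle and wrench are all clear of it. I'll zoom in on the pack.

Run:
```python
import cv2
a=cv2.imread('pics/top0.png')[170:270,260:425]
cv2.imwrite('pics/crop.png',cv2.resize(a,None,fx=4.8,fy=4.8,interpolation=cv2.INTER_CUBIC))
```

```text
(no output)
```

View pics/crop.png

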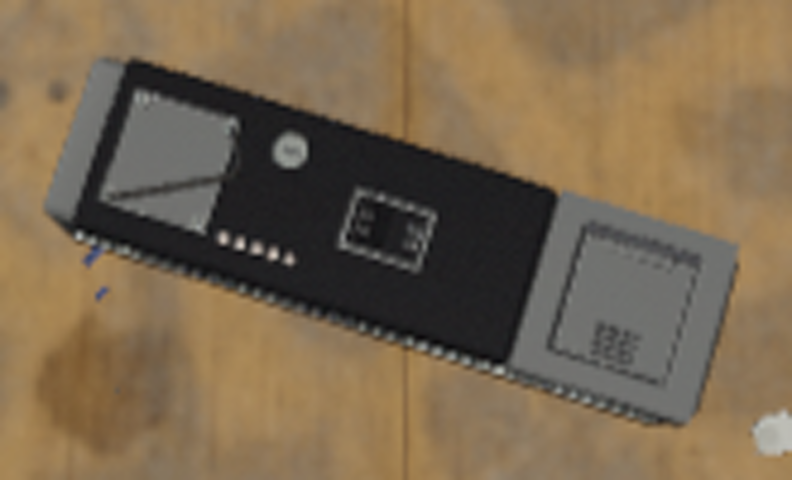

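The crop shows the rocker bezel centred at (388,229), the ribs at (615,344) and the hatch's hinge edge at the top. The hex key lies on the left-hand cover, so pack +y points left.

```bash
cat > h.py <<'E'
from rig import bot
import numpy as np, cv2
from scipy.spatial.transform import Rotation as R
def ray(name,px,z,info=None):
    i=info or bot.camera_info(name);K=i['camera_matrix'];T=np.array(i['cam_to_world'])
    px=np.atleast_2d(px).astype(float)
    d=np.c_[(px[:,0]-K[0][2])/K[0][0],-(px[:,1]-K[1][2])/K[1][1],-np.ones(len(px))]@T[:3,:3].T
    o=T[:3,3];return o+d*((z-o[2])/d[:,2])[:,None]
def move(target,ang):
    "needed shift in tool axes (fraction units) and turn about tool z, tool-x axis at world angle ang, pointing down"
    s=bot.read_state();r=R.from_rotvec(s['ee_rot']);x=np.array([np.cos(ang),np.sin(ang),0]);z=np.array([0,0,-1.])
    g=R.from_matrix(np.c_[x,np.cross(z,x),z])
    print('pos',s['position'].round(4),'t',s['time'],'F',np.round(s['force'],1),'w',s['gripper_width'])
    print('world shift mm',((target-s['position'])*1e3).round(1),'tool shift frac',(r.inv().apply(target-s['position'])/.4).round(4),'turn frac',((r.inv()*g).as_rotvec()/(np.pi/2)).round(4))
E
python3 - <<'E'
from h import *
c=np.array([[105,58],[738,245],[690,422],[47,212],[388,229],[615,344],[136,92],[585,222],[700,262],[663,383],[550,350]])
p=ray('top',(c+.5)/4.8-.5+[260,170],.086);print(p.round(4))
l=lambda a,b:np.linalg.norm(p[a]-p[b]).round(4)
print('len',l(0,1),l(2,3),'wid',l(1,2),l(0,3),'rocker-ribs',l(4,5))
for a,b in((1,0),(2,3),(10,9)):
    d=p[b]-p[a];print(np.degrees(np.arctan2(d[1],d[0])))
s=bot.read_state();print(R.from_rotvec(s['ee_rot']).as_matrix().round(3))
print(np.array(bot.camera_info('wrist')['cam_to_world']).round(3))
E
```

```text
[[ 0.6024  0.1614  0.086 ]
 [ 0.5083 -0.1671  0.086 ]
 [ 0.418  -0.1407  0.086 ]
 [ 0.5202  0.1885  0.086 ]
 [ 0.5139  0.0121  0.086 ]
 [ 0.4566 -0.1036  0.086 ]
 [ 0.5844  0.1445  0.086 ]
 [ 0.519  -0.0891  0.086 ]
 [ 0.4992 -0.1475  0.086 ]
 [ 0.4373 -0.1275  0.086 ]
 [ 0.453  -0.0706  0.086 ]]
len 0.3418 0.3446 wid 0.0941 0.0866 rocker-ribs 0.1291
74.00199950287822
72.75252030614463
-105.47423646529131
[[ 0.966  0.258 -0.   ]
 [ 0.258 -0.966  0.001]
 [-0.    -0.001 -1.   ]]
[[ 0.258  0.926  0.275  0.231]
 [-0.966  0.247  0.073 -0.585]
 [-0.    -0.285  0.959  0.374]
 [ 0.     0.     0.     1.   ]]
```

servo_tool(
  rows=[
    [0,0,-0.1,0,0,0],
    [0,0,-0.1,0,0,0],
    [0.063,-0.066,0,0,0,0],
    [0.063,-0.066,0,0,0,0],
    [0.063,-0.066,0,0,0,0],
    [0.063,-0.066,0,0,0,0],
    [0.063,-0.066,0,0,0,0],
    [0.063,-0.066,0,0,0,0],
    [0.063,-0.066,0,0,0,0],
    [0.063,-0.066,0,0,0,0],
    [0.063,-0.066,0,0,0,0],
    [0.063,-0.066,0,0,0,0],
    [0.063,-0.066,0,0,0,0],
    [0.063,-0.066,0,0,0,0],
    [0.063,-0.066,0,0,0,0],
    [0.063,-0.066,0,0,0,0],
    [0.063,-0.066,0,0,0,0],
    [0.063,-0.066,0,0,0,0],
    [0.063,-0.066,0,0,0,0],
    [0.063,-0.066,0,0,0,0],
  ],
  fingers=0,
)

```text
time: 1.77
position: [0.4773, -0.0261, 0.3253]
ee_rot: [3.115, 0.408, -0.0]
force: [0.6, -0.4, -0.9]
gripper_width: -0.0004
grasp_force: 0.0
```

servo_tool(
  rows=[
    [0,0,0.07,0,0,0],
    [0,0,0.07,0,0,0],
    [0,0,0.06,0,0,0],
    [0,0,0,0,0,0],
    [0,0,0,0,0,0],
    [0,0,0,0,0,0],
  ],
)

```text
time: 2.27
position: [0.4774, -0.0278, 0.2465]
ee_rot: [3.115, 0.408, 0.002]
force: [0.5, 0.2, 0.0]
gripper_width: 0.0001
grasp_force: 0.0
```

Run:
```python
from h import *
import pickle
i=bot.camera_info('wrist');f=bot.grab_frame('wrist');cv2.imwrite('pics/w1.png',f[:,:,::-1]);pickle.dump(i,open('w1.pkl','wb'))
s=bot.read_state();print(s['time'],s['position'],s['ee_rot'],s['gripper_width'],bot.tip_reach,s['joints'].round(2),s['force'])
```

```text
2.3167 [ 0.47755247 -0.02784912  0.2467821 ] [3.11464174e+00 4.07916657e-01 2.87812975e-03] 5.066826482078073e-05 0.014 [ 0.3   0.31 -0.45  1.96  0.17  0.91 -1.55] [-0.45850124 -0.22303577 -0.21726675]
```

View pics/w1.png

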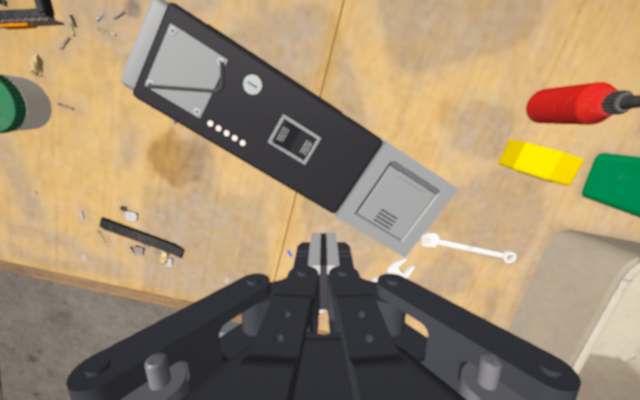

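The wrist view shows the rocker bezel at about (295,138), the hatch ribs at about (386,217) and the closed fingertips at (325,240). I'll refine these with masks.

Run:
```python
from h import *
import pickle
i=pickle.load(open('w1.pkl','rb'));a=cv2.imread('pics/w1.png');g=cv2.cvtColor(a,cv2.COLOR_BGR2GRAY)
def blobs(m,x0,y0,x1,y1,amin):
    cs,_=cv2.findContours(m[y0:y1,x0:x1].astype(np.uint8),cv2.RETR_EXTERNAL,cv2.CHAIN_APPROX_NONE)
    for c in cs:
        if len(c)>=5 and cv2.contourArea(c)>=amin:
            r=cv2.minAreaRect(c);px=np.array(r[0])+[x0,y0];bx=cv2.boxPoints(r)+[x0,y0]
            P=ray(0,bx,.086,i);print('c',px.round(1),'sides',[round(float(np.linalg.norm(P[k]-P[k-1]))*1e3,1) for k in(1,2)],'world',ray(0,px,.086,i).round(4))
print('bezel');blobs(g>110,255,105,335,170,150)
print('ribs');blobs(cv2.morphologyEx((g<95).astype(np.uint8),cv2.MORPH_CLOSE,np.ones((5,5))),365,198,410,235,60)
c=np.hstack([cv2.resize(a[95:185,245:345],None,fx=4,fy=4,interpolation=cv2.INTER_CUBIC),cv2.resize(a[150:240,350:450],None,fx=4,fy=4,interpolation=cv2.INTER_CUBIC)])
cv2.imwrite('pics/w1c.png',c)
```

```text
bezel
c [293.6 139.1] sides [33.0, 45.0] world [[0.5151 0.0128 0.086 ]]
ribs
```

View pics/w1c.png

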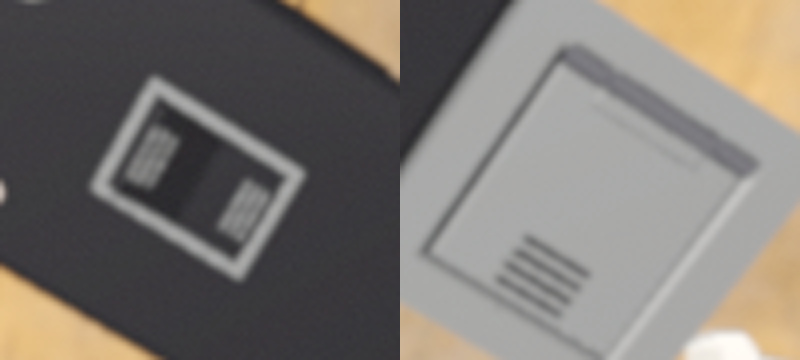

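The bezel is crisp in the left half. In the right half the four ribs are centred at (543,276) in the crop. The free edge runs (423,255) to (608,358) and the hinge (565,48) to (757,165).

Run:
```python
from h import *
import pickle
i=pickle.load(open('w1.pkl','rb'))
b=np.array([[153,77],[305,175],[242,282],[90,188]])/4+[245,95]
q=np.array([[543,276],[423,255],[608,358],[565,48],[757,165]])-[400,0];q=q/4+[350,150]
B=ray(0,b,.087,i);Q=ray(0,q,.086,i);print(Q.round(4))
for u in (B[0]-B[1],B[3]-B[2],Q[1]-Q[2],Q[3]-Q[4]): print(np.degrees(np.arctan2(u[1],u[0])).round(2),np.linalg.norm(u).round(4))
th=np.radians(74);y=np.array([np.cos(th),np.sin(th),0]);x=np.array([np.sin(th),-np.cos(th),0])
c=B.mean(0);print('bezel',c.round(4),'rib in pack axes from bezel',(Q-c)@x,(Q-c)@y)
print('rocker pt',(c+.013*y).round(4))
for t in((c+.013*y),): move(np.array([t[0],t[1],.12]),th)
```

```text
[[ 0.4571 -0.1047  0.086 ]
 [ 0.4545 -0.0711  0.086 ]
 [ 0.4385 -0.1301  0.086 ]
 [ 0.5185 -0.0901  0.086 ]
 [ 0.5019 -0.1498  0.086 ]]
72.51 0.0442
72.64 0.0449
74.8 0.0612
74.44 0.0619
bezel [0.5142 0.0116 0.087 ] rib in pack axes from bezel [-0.02278979 -0.03456317 -0.0337135   0.03214278  0.03261875] [-0.12748148 -0.09589963 -0.15710439 -0.09657613 -0.15847761]
rocker pt [0.5178 0.0241 0.087 ]
pos [ 0.4776 -0.0278  0.2468] t 2.3167 F [-0.5 -0.2 -0.2] w 5.066826482078073e-05
world shift mm [  40.2   51.9 -126.8] tool shift frac [ 0.13   -0.0997  0.3171] turn frac [ 0.0009 -0.0008 -0.6564]
```

servo_tool(
  rows=[
    [0.065,-0.05,0.02,0,0,0],
    [0.065,-0.05,0.02,0,0,0],
    [0,0,0.03,0,0,-0.073],
    [0,0,0.03,0,0,-0.073],
    [0,0,0.03,0,0,-0.073],
    [0,0,0.03,0,0,-0.073],
    [0,0,0.03,0,0,-0.073],
    [0,0,0.03,0,0,-0.073],
    [0,0,0.03,0,0,-0.073],
    [0,0,0.03,0,0,-0.073],
    [0,0,0.03,0,0,-0.072],
    [0,0,0,0,0,0],
    [0,0,0,0,0,0],
    [0,0,0,0,0,0],
  ],
)

```text
time: 3.48
position: [0.5176, 0.0241, 0.1226]
ee_rot: [2.513, 1.884, 0.002]
force: [0.4, 0.2, 0.0]
gripper_width: -0.0001
grasp_force: 0.0
```

Run:
```python
from h import *
move(np.array([.5178,.0241,.107]),np.radians(74))
f=bot.grab_frame('wrist');cv2.imwrite('pics/w2.png',f[:,:,::-1])
```

```text
pos [0.5176 0.0241 0.1226] t 3.4833 F [0.4 0.2 0. ] w -7.230696014252187e-05
world shift mm [  0.2  -0.  -15.6] tool shift frac [0.0001 0.0005 0.0389] turn frac [ 0.001  -0.0002 -0.0031]
```

View pics/w2.png

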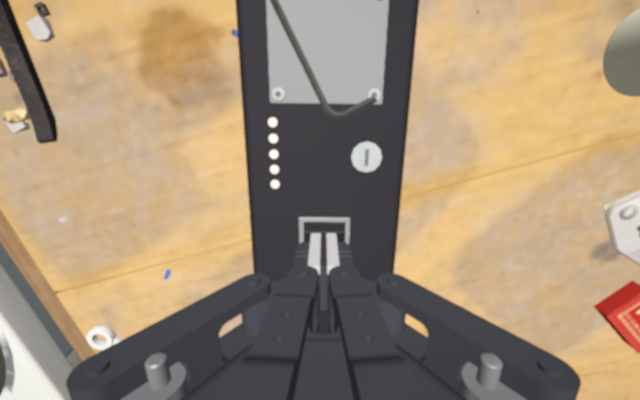

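The fingertips are centred on the bezel, just beyond the pivot on the raised side. Now I'll press gently.

servo_tool(
  rows=[
    [0,0,0.015,0,0,0],
    [0,0,0.015,0,0,0],
    [0,0,0.005,0,0,0],
    [0,0,0.005,0,0,0],
    [0,0,0.0025,0,0,0],
    [0,0,0.0025,0,0,0],
    [0,0,0,0,0,0],
  ],
)

```text
time: 4.12
position: [0.5166, 0.0242, 0.1033]
ee_rot: [-2.51, -1.89, 0.001]
force: [-1.9, -0.8, 2.7]
gripper_width: -0.0002
grasp_force: 1.2
```

servo_tool(
  rows=[
    [0,0,0.0025,0,0,0],
    [0,0,0.0025,0,0,0],
    [0,0,0,0,0,0],
  ],
)

```text
time: 4.37
position: [0.5169, 0.0242, 0.1028]
ee_rot: [2.508, 1.889, -0.0]
force: [-12.0, -1.4, 39.6]
gripper_width: 0.0002
grasp_force: 19.7
```

The force jumped to 40 N, so the rocker is either bottomed out or I'm on the bezel. I'll lift and look.

servo_tool(
  rows=[
    [0,0,-0.01,0,0,0],
    [0,0,-0.05,0,0,0],
    [0,0,-0.1,0,0,0],
    [-0.1,0,-0.1,0,0,0],
    [-0.1,0,0,0,0,0],
    [0,0,0,0,0,0],
    [0,0,0,0,0,0],
  ],
)

```text
time: 4.95
position: [0.4971, -0.045, 0.1949]
ee_rot: [2.513, 1.884, -0.001]
force: [0.5, 0.5, -0.6]
gripper_width: 0.0002
grasp_force: 0.0
```

Run:
```python
from h import *
import pickle
i=bot.camera_info('wrist');f=bot.grab_frame('wrist')[:,:,::-1];pickle.dump(i,open('w3.pkl','wb'))
cv2.imwrite('pics/w3.png',f);print(bot.read_state()['position'],bot.read_state()['force'])
K=i['camera_matrix'];T=np.array(i['cam_to_world']);p=np.array([.5142,.0116,.088,1]);q=np.linalg.inv(T)@p
u,v=K[0][0]*q[0]/-q[2]+K[0][2],-K[1][1]*q[1]/-q[2]+K[1][2];print(u,v)
u,v=int(u),int(v);c=f[max(0,v-55):v+55,max(0,u-70):u+70]
cv2.imwrite('pics/w3c.png',cv2.resize(c,None,fx=5,fy=5,interpolation=cv2.INTER_CUBIC))
```

```text
[ 0.49742213 -0.04326629  0.19472954] [ 0.14669804  1.15794126 -0.82272322]
323.31169574760344 129.1542392028898
```

View pics/w3c.png

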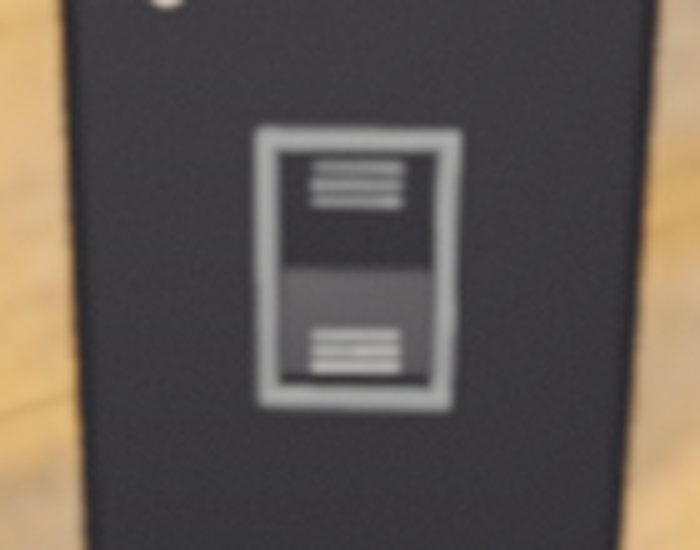

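The +y half of the rocker is now level with the face and shaded like it. The –y half stands raised, with a gap at its end, so the rocker has tipped to off. The bezel centre is within 1 mm of where it was, so the pack hasn't shifted. Next is the hatch.

Run:
```python
from h import *
move(np.array([.4603,-.1056,.115]),np.radians(164))
```

```text
pos [ 0.4974 -0.0433  0.1947] t 5.0 F [ 0.1  1.2 -0.8] w -0.0002818941199782241
world shift mm [-37.1 -62.3 -79.7] tool shift frac [-0.1754 -0.0458  0.1994] turn frac [-1.0000e-04  1.0000e-04 -1.0015e+00]
```

servo_tool(
  rows=[
    [-0.075,-0.023,0,0,0,0],
    [-0.075,-0.023,0,0,0,0],
    [0,0,0,0,0,-0.0715],
    [0,0,0,0,0,-0.0715],
    [0,0,0,0,0,-0.0715],
    [0,0,0,0,0,-0.0715],
    [0,0,0,0,0,-0.0715],
    [0,0,0.025,0,0,-0.0715],
    [0,0,0.025,0,0,-0.0715],
    [0,0,0.025,0,0,-0.0715],
    [0,0,0.025,0,0,-0.0715],
    [0,0,0.025,0,0,-0.0715],
    [0,0,0.025,0,0,-0.0715],
    [0,0,0.025,0,0,-0.0715],
    [0,0,0.025,0,0,-0.0715],
    [0,0,0,0,0,-0.0715],
    [0,0,0,0,0,0],
    [0,0,0,0,0,0],
    [0,0,0,0,0,0],
  ],
)

```text
time: 6.58
position: [0.4636, -0.0945, 0.1148]
ee_rot: [0.44, 3.111, 0.001]
force: [-0.2, 0.2, 0.1]
gripper_width: 0.0
grasp_force: 0.0
```

Run:
```python
from h import *
move(np.array([.4603,-.1056,.100]),np.radians(164))
f=bot.grab_frame('wrist');cv2.imwrite('pics/w4.png',f[:,:,::-1])
```

```text
pos [ 0.4636 -0.0945  0.1148] t 6.5833 F [-0.2  0.2  0.1] w 1.0020954944796411e-05
world shift mm [ -3.3 -11.1 -14.8] tool shift frac [ 0.0003 -0.029   0.037 ] turn frac [ 0.0003  0.     -0.0013]
```

View pics/w4.png

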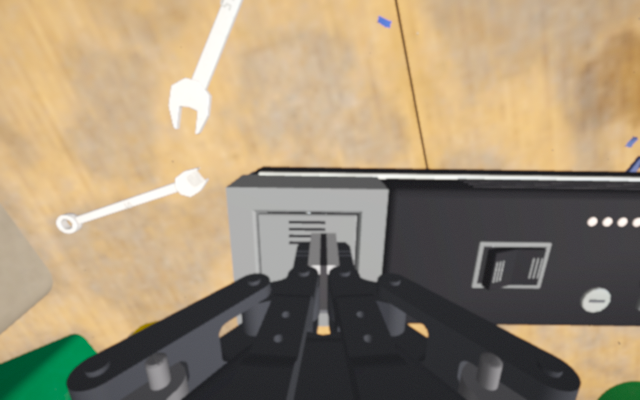

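The wrist view confirms the rocker's hatch-side end is now raised. The ribs are at (308,230), about 12 mm to the left of the fingertips. I'll shift across and go down to just above flush.

servo_tool(
  rows=[
    [0,-0.029,0,0,0,0],
    [0,0,0,0,0,0],
    [0,0,0.015,0,0,0],
    [0,0,0.015,0,0,0],
    [0,0,0.003,0,0,0],
    [0,0,0,0,0,0],
    [0,0,0,0,0,0],
  ],
)

```text
time: 7.22
position: [0.4602, -0.1058, 0.1014]
ee_rot: [-0.435, -3.111, -0.0]
force: [-0.1, -0.3, -0.1]
gripper_width: 0.0003
grasp_force: 0.0
```

servo_tool(
  rows=[
    [0,0,0.0025,0,0,0],
    [0,0,0.0025,0,0,0],
    [0,0,0.0025,0,0,0],
    [0,0,0,0,0,0],
    [0,0,0,0,0,0],
  ],
)

```text
time: 7.63
position: [0.4604, -0.1061, 0.0986]
ee_rot: [0.435, 3.111, 0.0]
force: [0.3, 1.1, 4.0]
gripper_width: -0.0002
grasp_force: 2.2
```

servo_tool(
  rows=[
    [0,0,0.0025,0,0,0],
    [0,0,0.0015,0,0,0],
    [0,0,0,0,0,0],
    [0,0,0,0,0,0],
  ],
)

```text
time: 7.97
position: [0.4604, -0.1061, 0.0971]
ee_rot: [0.435, 3.111, 0.0]
force: [-0.4, 1.3, 5.9]
gripper_width: 0.0001
grasp_force: 2.6
```

servo_tool(
  rows=[
    [0,0,0.0015,0,0,0],
    [0,0,0.0015,0,0,0],
    [0,0,0,0,0,0],
    [0,0,0,0,0,0],
  ],
)

```text
time: 8.3
position: [0.4605, -0.1061, 0.096]
ee_rot: [0.435, 3.111, 0.0]
force: [-0.2, 1.3, 8.8]
gripper_width: -0.0002
grasp_force: 4.3
```

The force is climbing at 4 mm depth, so the hatch is at its end stop. I'll lift straight up.

servo_tool(
  rows=[
    [0,0,-0.1,0,0,0],
    [0,0,-0.1,0,0,0],
    [0,0,-0.1,0,0,0],
    [0,0,-0.1,0,0,0],
    [0,0,-0.05,0,0,0],
    [0,0,0,0,0,0],
    [0,0,0,0,0,0],
    [0,0,0,0,0,0],
    [0,0,0,0,0,0],
    [0,0,0,0,0,0],
    [0,0,0,0,0,0],
    [0,0,0,0,0,0],
  ],
)

```text
time: 9.3
position: [0.4601, -0.1061, 0.2754]
ee_rot: [-0.435, -3.111, -0.001]
force: [0.1, 0.4, -0.1]
gripper_width: 0.0001
grasp_force: 0.0
```

servo_tool(
  rows=[
    [0,0,0,0,0,0],
    [0,0,0,0,0,0],
    [0,0,0,0,0,0],
    [0,0,0,0,0,0],
    [0,0,0,0,0,0],
    [0,0,0,0,0,0],
    [0,0,0,0,0,0],
    [0,0,0,0,0,0],
    [0,0,0,0,0,0],
    [0,0,0,0,0,0],
    [0,0,0,0,0,0],
    [0,0,0,0,0,0],
    [0,0,0,0,0,0],
    [0,0,0,0,0,0],
    [0,0,0,0,0,0],
    [0,0,0,0,0,0],
    [0,0,0,0,0,0],
    [0,0,0,0,0,0],
    [0,0,0,0,0,0],
    [0,0,0,0,0,0],
  ],
)

```text
time: 10.97
position: [0.4602, -0.1062, 0.2758]
ee_rot: [-0.435, -3.111, -0.0]
force: [-0.4, -0.5, -0.3]
gripper_width: -0.0
grasp_force: 0.0
```

Run:
```python
from h import *
a=bot.grab_frame('wrist');b=bot.grab_frame('scene')
s=bot.read_state();print(s['time'],s['position'],s['force'])
c=cv2.resize(b[165:265,250:410],None,fx=2.5,fy=2.5,interpolation=cv2.INTER_CUBIC)
w=cv2.resize(a,(400,250));cv2.imwrite('pics/w5.png',np.vstack([w,c])[:,:,::-1])
```

```text
11.0667 [ 0.46021021 -0.10626587  0.27575448] [ 0.12096135  0.36670716 -0.5842634 ]
```

View pics/w5.png

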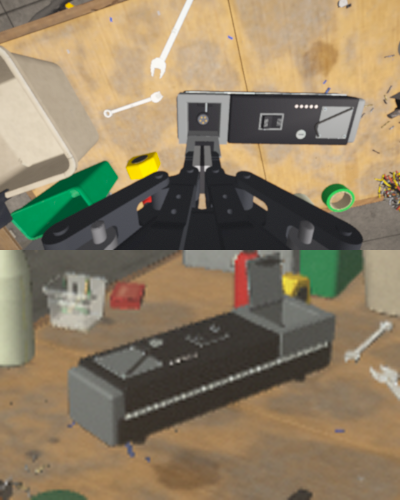

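The hatch stands upright at (265,285) in the scene crop, and the socket is exposed at (203,118) in the wrist view. I'll wait a little longer, confirm nothing changes, then hand in.

servo_tool(
  rows=[
    [0,0,0,0,0,0],
    [0,0,0,0,0,0],
    [0,0,0,0,0,0],
    [0,0,0,0,0,0],
    [0,0,0,0,0,0],
    [0,0,0,0,0,0],
    [0,0,0,0,0,0],
    [0,0,0,0,0,0],
    [0,0,0,0,0,0],
    [0,0,0,0,0,0],
    [0,0,0,0,0,0],
    [0,0,0,0,0,0],
  ],
)

```text
time: 12.07
position: [0.4602, -0.1062, 0.2758]
ee_rot: [-0.435, -3.111, -0.0]
force: [0.2, -0.5, -0.5]
gripper_width: 0.0003
grasp_force: 0.0
```

Run:
```python
from h import *
b=bot.grab_frame('scene');c=cv2.resize(b[165:265,250:410],None,fx=2.5,fy=2.5,interpolation=cv2.INTER_CUBIC)[:,:,::-1]
d=cv2.absdiff(cv2.imread('pics/w5.png')[250:],c).max();print('diff',d)
if d<60: print(bot.close_job())
```

```text
diff 7
the job is handed in; nothing more can be done
None
```

The pack is switched off and the charging hatch sprang open and stayed open for over two seconds; I handed the job in at about 12 s, though the rocker press peaked near 40 N at its end stop (wrist-force reading) before I lifted off.

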